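# Bring the burning pen's heat up four clicks

### The arm

A 6-joint arm with a two-finger parallel gripper is mounted at the origin on the work surface. World frame = base frame: x ahead of the robot, y to its left, z up, the work surface at z = 0. Lengths are in mm, angles in rad, forces in N, time in s.
With the tool pointing down it reaches from about 275 to 875 mm from the base axis. Payload 12.5 kg.
Tool frame: the origin (TCP) lies at the very end of the fingers, on their centre line; the grasp point (between the pads) lies 19 mm behind it; z points along the fingers, y is the line along which they close (so a half turn about z gives the same grasp; the last joint's range is limited). The gripper opens to 85 mm and grips with 20 to 120 N. Pads are 22 mm wide; open, the fingers measure 114 mm over their backs; the gripper's body (76 mm by 85 mm) begins 54 mm behind the grasp point. The pads swing forward as they close: fully open they stand 13 mm farther back than shut.
Start: joints at [1.12, 0.351, 1.652, -0, 1.139, -0.085], TCP at [196.701, 513.608, 231.29] pointing down, gripper open.
Joint ranges: [-2.75, 2.75], [-0.79, 2.1], [0.01, 2.65], [-1.57, 4.71], [0.07, 3.14], [-2.87, 2.87]. Speed limits (rad/s): [2.22, 2.22, 2.79, 3.14, 3.14, 3.14].

### API

Orientations are given as a rotation vector (axis times angle).
In Python, from rig import robot gives the robot as it stands.
- The arm moves only by the shell command python3 -m jog 'ROWS' [OPENING] [FORCE]. ROWS is text: rows parted by semicolons, each of 6 numbers parted by spaces: the shift along the tool's x, y, z in cm, then the turn, a rotation vector about the tool's x, y, z in degrees. In form: tx ty tz ax ay az; .... A call has exactly 10 rows; each row shifts and turns the commanded pose from where the row before left it, along the tool's axes as they then stand; what a row does not reach is not made up. A row lasts 1/12 s, in which the tool goes at most 41.7 mm and 7.16 degrees, less where a joint would pass 70% of its speed; a pose out of reach is approached as far as the arm can. A call with a gripper value outside its range is refused whole. OPENING is the gripper command: -1 is shut, 1 is fully open, values between are in proportion, set as the call begins (- or left out, the last holds). The fingers move at their own pace and stop on an object; FORCE is the grip in N (left out, the last holds). Time passes only in rows, so rows that do not move let the fingers close, or fill a call up. It gives the time, the measured TCP pose, the force, the opening and the grip force at its end, in the units of the state.
- robot.get_state(): the state, without advancing time (a new reading comes with each control period).
- robot.snapshot(name): name is "scene" or "top" or "wrist"; returns a dict with "frame" (384x512x3 uint8, red, green, blue), "K" (3x3 intrinsics, pixels), "rvec" (rotation vector, rad) and "tvec" (3), from world to camera coordinates, as OpenCV has them. Camera axes: x right, y down, z forward; pixel columns grow to the right and rows downward; lengths in mm; the calibration is good to about 2 mm. A picture is of the moment at which its call begins. There is no depth.
- robot.sign_off(): hands the job in; it is judged then, once.
The state is a dict: "time": time; "joint_positions": joint angles; "joint_velocities": joint speeds; "joint_torque": joint torques, N m; "ee_pos": TCP position; "tcp_rot": TCP orientation; "force": force on the tool from outside, world axes, zero at the start; "torque": the same for the moment, N m; "finger_gap": finger opening in mm; "finger_force": force on a finger pad.
Only numpy, scipy, OpenCV 4.12 (cv2) and the standard library are available. Lean on these libraries where they do the work, as an engineer would, in place of code of your own. Each camera call takes 0.05 s, during which the arm holds its last target. There are 200 camera calls.

### The job

Switch the pen's burning station on by pressing down the raised half of its red rocker switch, then push the black heat dial round with a fingertip, clockwise seen from above, and leave it resting exactly four clicks higher than you found it. Only press and push: do not take the dial's knob between the fingers, and leave the burning pen on its rest, the brass tin on the station and everything else on the bench where they are.

Things in the scene. Friction and masses are not known exactly. Their poses are not given: they have to be found in the camera images.
- station: Burning station, a fixed dark box, 150 mm (x) by 220 mm (y), its aluminium control deck 75 mm above the table. Origin: centre of its underside on the table; z up, x from its front (nearer the robot) to its back, y to its left. Dial axis at x -12, y +50 mm; rocker hinge at x -28, y -62 mm; loose brass tin in the back right corner. Ten marks round the dial, one per click stop (last three red).
- dial_centre (a point): On the dial's vertical axis, at the top of its knob, 102 mm above the table; turns with the dial, x axis towards the pointer end, z up. The dial: a black round skirt 64 mm across, its top 84 mm above the table, and across it a straight bar knob 60 mm long, 12 mm thick, 84 to 102 mm above the table, with upright sides to push against.
- dial_pointer (a point): Pointer end of the dial's knob (white line), 30 mm from the axis, at the knob's top. At the coolest stop it points 81 degrees left (anticlockwise from above) of the station's x axis, at the hottest 81 degrees right.
- heat_dial (a joint): Dial angle, rad, growing clockwise from above (hotter). Ten click stops 0.314 rad (18 degrees) apart, 0 to 2.83, end stops just beyond. Starts at rest in one of the first four (0 to 0.94). A sprung ball holds each stop with about 0.13 N m (5 N at 26 mm from the axis); halfway to the next stop the dial snaps ahead into it by itself, away from a slow finger, and rests there.
- power_rocker (a joint): Tilt of the red rocker, rad: 0 off (as it starts), 0.30 on; sprung over its middle, it stays at either end. About 2 N on its raised end throws it.
- rocker_on_end (a point): On the top of the rocker's ON half (white dot), 15 mm from the hinge; tilts with it. The rocker is 44 mm long (station x), 24 mm wide, hinged across its middle. Off, the ON half (towards the station's +x, farther from the robot) slopes up, this point 86 mm above the table; on, that half lies level, its face 82 mm above the table, and the other half stands up.
- pen: Yellow burning pen, handle 20 mm thick, 220 mm long overall, lying loose on its steel rest, its axis 48 mm above the table. Origin under the middle of its length, 10 mm below its axis; x towards its tip. Not to be moved.
- pen_rest: Fixed steel rest of the pen, 150 by 70 mm, 57 mm tall. Origin: centre of its underside.
- tip_tin: Loose brass tin for tips, 37 mm in diameter, 30 mm tall, standing on the station's deck at its back right corner (about x +48, y -82 mm of the station). Origin: centre of its underside. Not to be moved.
- phone: Black phone 155 by 74 by 9 mm lying on the magenta mat. Origin: centre of its underside. Not to be moved.
- marker_cup: White cup 68 mm in diameter with markers, 150 mm tall in all. Origin: centre of its underside. Not to be moved.
- bowl: White bowl, 90 mm in diameter, 45 mm tall. Origin: centre of its underside. Not to be moved.
- glue: White glue bottle, 52 mm in diameter, 130 mm tall. Origin: centre of its underside. Not to be moved.
- knife: Orange craft knife 145 mm long, 11 mm tall, lying flat. Origin: under its middle. Not to be moved.

How it is judged:
By the outcome, as a careful person would: the job done as asked, in the order asked, and still so for the second after the job is handed in, with the robot touching nothing.
It also fails if it takes over 48 s, if anything falls off the work surface, if the arm or the gripper's body presses on something with over 40 N, if the wrist force passes 120 N, or if a joint passes its speed limit or range.

## Working session

There is one attempt and no reset: what is moved stays moved. The work goes in short steps, Python scripts to look and compute and a shell command to move; the robot and the scene stay as the last step left them, time stands still between calls to the robot, and variables do not carry over. Pictures are saved under pics/ and viewed, at most 10 in all, crops included, and the job is handed in when it is done.

```bash
mkdir -p pics; cat > h.py <<'E'
import numpy as np,cv2
from rig import robot
def snap(n,f=None):
    s=robot.snapshot(n)
    if f: cv2.imwrite('pics/'+f,s['frame'][:,:,::-1])
    return s
def ray(s,uv,z):
    R=cv2.Rodrigues(np.array(s['rvec'],float))[0];t=np.array(s['tvec'],float).ravel()
    c=-R.T@t;d=R.T@np.linalg.inv(s['K'])@np.array([uv[0],uv[1],1.])
    return c+d*(z-c[2])/d[2]
def proj(s,p):
    return cv2.projectPoints(np.array(p,float).reshape(-1,1,3),np.array(s['rvec'],float),np.array(s['tvec'],float),np.array(s['K'],float),None)[0].reshape(-1,2)
E
python3 - <<'E'
from h import *
import pickle
a=snap('scene');b=snap('top');w=snap('wrist')
pickle.dump((a,b,w),open('s0.pkl','wb'))
cv2.imwrite('pics/scene0.png',a['frame'][:,:,::-1]);cv2.imwrite('pics/top0.png',b['frame'][:,:,::-1])
print(robot.get_state())
E
```

```text
{'time': 0.15, 'joint_positions': array([ 1.12042377e+00,  3.51112197e-01,  1.65224805e+00,  3.06345099e-06,
        1.13910780e+00, -8.46104132e-02]), 'joint_velocities': array([ 0.00080617, -0.00049071, -0.00381482,  0.00061155, -0.00124111,
       -0.00062113]), 'joint_torque': array([ 7.55747369e-04, -5.06242490e+01, -2.91512883e+01, -2.40818395e-05,
        3.24586079e-03,  3.16288060e-05]), 'ee_pos': array([196.58775362, 513.40510813, 230.89328159]), 'tcp_rot': array([-5.71299927e-01, -3.08897207e+00,  1.32489782e-03]), 'force': array([-0.83986611,  0.34988733, -0.42893567]), 'torque': array([-0.03813456,  0.05271648,  0.01147876]), 'finger_force': 0.0, 'finger_gap': 85.42647626262844}
```

View pics/scene0.png

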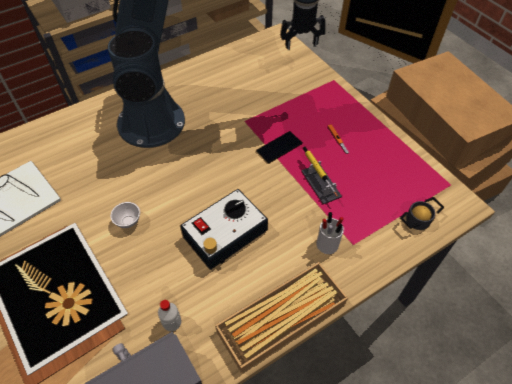

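View pics/top0.png

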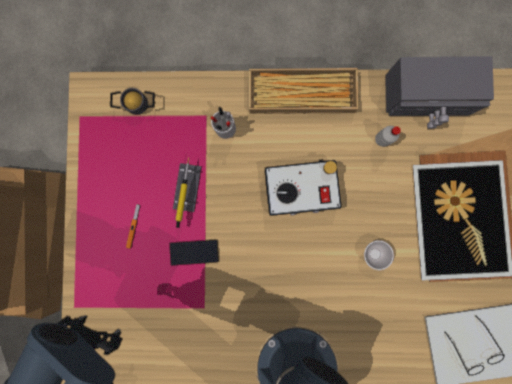

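The scene view shows the station at about (225,228), with the dial at (236,209) and the rocker at (201,226). In the top view the station is at (303,187), the dial at (287,193) and the rocker at (325,195). I'll crop and measure next.

```bash
python3 - <<'E'
from h import *
import pickle
a,b,w=pickle.load(open('s0.pkl','rb'))
A=cv2.resize(a['frame'][185:275,175:275],(500,450),interpolation=cv2.INTER_CUBIC)
B=cv2.resize(b['frame'][152:222,258:350],(592,450),interpolation=cv2.INTER_CUBIC)
im=np.hstack([cv2.resize(A,(350,315)),cv2.resize(B,(414,315))]);cv2.imwrite('pics/c0.png',im[:,:,::-1])
for n,s,(r0,r1,c0,c1) in (('scene',a,(185,275,175,275)),('top',b,(152,222,258,350))):
    f=s['frame'].astype(int)[r0:r1,c0:c1]
    red=((f[...,0]>110)&(f[...,1]<60)&(f[...,2]<60)).astype(np.uint8)
    wh=((f.min(2)>150)&(f.max(2)-f.min(2)<40)).astype(np.uint8)
    n_,l,st,ce=cv2.connectedComponentsWithStats(red);i=1+st[1:,4].argmax();print(n,'red',ce[i]+[c0,r0],st[i])
    cs=max(cv2.findContours(wh,0,1)[0],key=cv2.contourArea)
    rc=cv2.boxPoints(cv2.minAreaRect(cs))+[c0,r0]
    print('deck',[ray(s,p,75).round(1)[:2] for p in rc])
    hull=cv2.convexHull(cs);m=np.zeros_like(wh);cv2.fillPoly(m,[hull],1)
    blk=((f.max(2)<60)&(cv2.erode(m,np.ones((5,5)))>0)).astype(np.uint8)
    n_,l,st,ce=cv2.connectedComponentsWithStats(blk);i=1+st[1:,4].argmax();print('dial',ce[i]+[c0,r0],st[i],ray(s,ce[i]+[c0,r0],84))
    print('cam',ray(s,(0,0),0), (-cv2.Rodrigues(np.array(s['rvec'],float))[0].T@np.array(s['tvec'],float).ravel()))
E
```

```text
scene red [200.2962963 224.2962963] [19 34 14 12 81]
deck [array([ 502.9, -123.1]), array([473.7, 101.7]), array([616. ,  91.7]), array([ 635.8, -121.7])]
dial [234.52363636 208.98545455] [ 50  15  20  18 275] [544.2915033   30.80148084  84.        ]
cam [-1112.53644394  -254.92085789     0.        ] [1214.77039981 -330.19814646 1215.43093861]
top red [324.69318182 194.46590909] [63 35  9 15 88]
deck [array([613.9,  93.9]), array([ 634.9, -109.9]), array([ 501.6, -122.2]), array([480.3,  80.1])]
dial [287.38403042 192.84790875] [ 20  32  19  19 263] [539.91098729  31.90767421  84.        ]
cam [1196.33973775  990.88452593    0.        ] [ 480.82110004   98.91412693 1204.49041272]
```

View pics/c0.png

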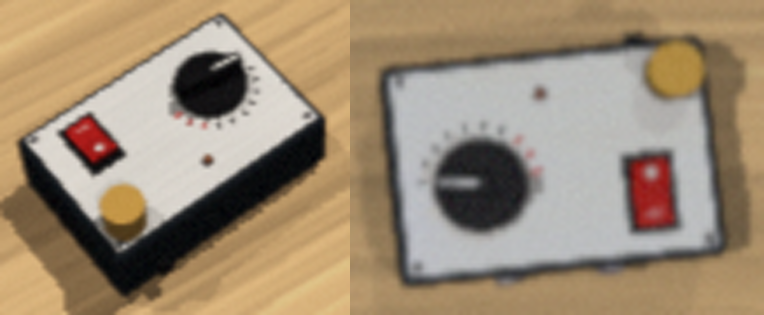

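The top crop shows the pointer's white line aimed at about +y, just short of the first mark. That is the coolest stop, and I'll confirm it with the wrist view. The rocker's white dot is on its far half. I'll move above the station with the gripper shut.

```bash
python3 -m jog '-1.6 -1.2 0 0 0 0;-3.2 -2.35 0 0 0 0;-3.2 -2.35 0 0 0 0;-3.2 -2.35 0 0 0 0;-3.2 -2.35 0 0 0 0;-3.2 -2.35 0 0 0 0;-3.2 -2.35 0 0 0 0;-3.2 -2.35 0 0 0 0;-3.2 -2.35 0 0 0 0;-3.2 -2.35 0 0 0 0' -1 20
python3 -m jog '-3.2 -2.35 0 0 0 0;-3.2 -2.35 0 0 0 0;-3.2 -2.35 0 0 0 0;-3.2 -2.35 0 0 0 0;-3.2 -2.35 0 0 0 0;-3.2 -2.35 0 0 0 0;-1.6 -1.2 0 0 0 -6.7;0 0 0 0 0 -6.7;0 0 0 0 0 -6.7;0 0 0 0 0 -6.7'
cat >> h.py <<'E'
def pose():
    st=robot.get_state();R=cv2.Rodrigues(st['tcp_rot'])[0]
    return st['ee_pos'],R,np.degrees(np.arctan2(R[1,0],R[0,0]))%360
def togo(p):
    e,R,y=pose();return (R.T@(np.array(p)-e)/10).round(2)
E
python3 - <<'E'
from h import *
import pickle
w=snap('wrist','w1.png');pickle.dump(w,open('w1.pkl','wb'))
print(pose(),robot.get_state()['finger_gap'])
a,b,_=pickle.load(open('s0.pkl','rb'))
for s,p in ((a,(200.3,224.3)),(b,(324.7,194.5))): print(ray(s,p,84))
E
```

```text
time: 0.98
ee_pos: [401.2, 194.3, 231.4]
tcp_rot: [0.571, 3.089, 0.0]
force: [1.1, 0.3, 0.1]
finger_gap: -0.0
finger_force: 0.0
time: 1.82
ee_pos: [540.1, -21.6, 230.8]
tcp_rot: [0.168, -3.136, -0.0]
force: [-0.3, -0.7, 0.4]
finger_gap: 0.0
finger_force: 0.0
(array([540.03529807, -21.38515456, 230.91116332]), array([[-9.93311064e-01, -1.15466695e-01, -7.56238162e-04],
       [-1.15466785e-01,  9.93311339e-01,  7.60349532e-05],
       [ 7.42400437e-04,  1.62846749e-04, -9.99999711e-01]]), np.float64(186.63055103491894)) -0.09317571861311662
[536.26464335 -80.53505386  84.        ]
[534.87741329 -78.82643592  84.        ]
```

View pics/w1.png

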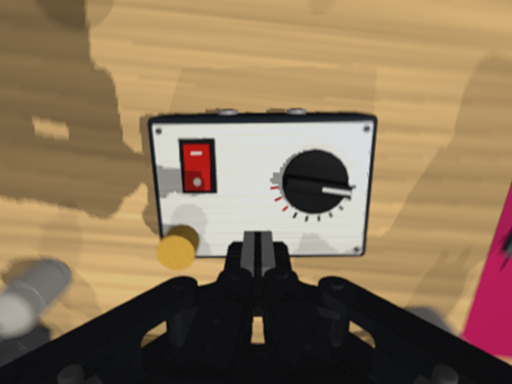

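The wrist view shows the dial at about (316,181) with its pointer tip near (350,191), and the rocker dot at (197,182). The deck corners are at about (150,120), (376,117), (363,255) and (163,250).

```bash
python3 - <<'E'
from h import *
import pickle
w=pickle.load(open('w1.pkl','rb'));f=w['frame'].astype(int);a,b,_=pickle.load(open('s0.pkl','rb'))
sub=f[145:218,278:356]
wh=(sub.min(2)>150)
# skirt: black blob (with line filled)
blk=(f.max(2)<75).astype(np.uint8);blk[:,:276]=0;blk[:,354:]=0;blk[:140]=0;blk[:][220:]=0
n,l,st,ce=cv2.connectedComponentsWithStats(blk);i=1+st[1:,4].argmax()
m=(l==i).astype(np.uint8);c=max(cv2.findContours(m,0,1)[0],key=cv2.contourArea)
(u,v),r=cv2.minEnclosingCircle(c);print('circ',u,v,r,ray(w,(u,v),90), 'bbox',st[i])
# white line inside the dial
mm=np.zeros_like(m);cv2.circle(mm,(int(u),int(v)),int(r)-2,1,-1)
L=((f.min(2)>120)&(mm>0)).astype(np.uint8);n,l,st,ce=cv2.connectedComponentsWithStats(L)
i=1+st[1:,4].argmax();ys,xs=np.where(l==i);print('line px',st[i],ce[i])
P=np.array([ray(w,(x,y),102)[:2] for x,y in zip(xs,ys)]);cc,vv=None,np.linalg.svd(P-P.mean(0))[2][0]
print('line mean',P.mean(0),'angle',np.degrees(np.arctan2(vv[1],vv[0]))%180)
for uv in ((158,131),(367,128),(356,249),(150,120),(376,117)): print('deck',uv,ray(w,uv,75)[:2])
red=((f[...,0]>110)&(f[...,1]<60)&(f[...,2]<60)).astype(np.uint8)
n,l,st,ce=cv2.connectedComponentsWithStats(red);i=1+st[1:,4].argmax();print('red',ce[i],ray(w,ce[i],84))
print('dot',ray(w,(197,182),86),'tin',ray(w,(176,252),105))
# two-view height: rocker red centroid wrist vs scene
def R(s):return cv2.Rodrigues(np.array(s['rvec'],float))[0]
Ps=[np.array(s['K'])@np.hstack([R(s),np.array(s['tvec'],float).reshape(3,1)]) for s in (a,b,w)]
def tri(P1,p1,P2,p2):
    X=cv2.triangulatePoints(P1,P2,np.array(p1,float).reshape(2,1),np.array(p2,float).reshape(2,1))[:,0];return X[:3]/X[3]
print('tri red',tri(Ps[0],(200.3,224.3),Ps[2],ce[i]),tri(Ps[0],(200.3,224.3),Ps[1],(324.7,194.5)))
print('tri dial',tri(Ps[0],(234.5,209),Ps[2],(u,v)))
E
```

```text
circ 316.4170227050781 183.92794799804688 35.10749053955078 [539.98877363  35.04025333  90.        ] bbox [ 282  150   70   63 3137]
line px [298 198  48  19 127] [325.48818898 210.09448819]
line mean [560.61508394  44.51494764] angle 114.49684581487367
deck (158, 131) [ 508.82682966 -116.8501907 ]
deck (367, 128) [485.34072034  76.67450649]
deck (356, 249) [609.03106722  90.71008685]
deck (150, 120) [ 499.52566464 -124.37955854]
deck (376, 117) [474.61076812  82.89207107]
red [196.72303207 165.83090379] [536.04239907 -77.64955158  84.        ]
dot [551.07854922 -76.23559196  86.        ] tin [615.86816432 -89.11922527 105.        ]
tri red [535.71074096 -79.45840111  82.43893214] [534.77926606 -79.66459943  81.22402534]
tri dial [541.90242439  33.73613982  80.05288363]
```

The pointer is about 86° from world x, which matches stop 0 (station yaw about 6.7°). The target is stop 4. I'll press the rocker now.

```bash
python3 -m jog '-0.16 -1.4 2 0 0 0;-0.16 -1.4 3.5 0 0 0;-0.17 -1.4 3.5 0 0 0;-0.17 -1.4 3.5 0 0 0;0 0 1 0 0 0;0 0 0.3 0 0 0;0 0 0.3 0 0 0;0 0 0.3 0 0 0;0 0 0.3 0 0 0;0 0 0 0 0 0'
python3 -m jog '0 0 0.1 0 0 0;0 0 0.1 0 0 0;0 0 0 0 0 0;0 0 0 0 0 0;0 0 0 0 0 0;0 0 0 0 0 0;0 0 0 0 0 0;0 0 0 0 0 0;0 0 0 0 0 0;0 0 0 0 0 0'
```

```text
time: 2.7
ee_pos: [552.9, -75.8, 85.1]
tcp_rot: [-0.16, 3.136, -0.001]
force: [0.0, 0.5, 0.2]
finger_gap: -0.0
finger_force: 0.0
time: 3.53
ee_pos: [552.4, -76.2, 82.3]
tcp_rot: [0.16, -3.137, -0.0]
force: [0.0, 1.0, -0.3]
finger_gap: 0.1
finger_force: 0.0
```

```bash
python3 -m jog '0 0 0.05 0 0 0;0 0 0.05 0 0 0;0 0 0.05 0 0 0;0 0 0 0 0 0;0 0 0 0 0 0;0 0 0 0 0 0;0 0 0 0 0 0;0 0 0 0 0 0;0 0 0 0 0 0;0 0 0 0 0 0'
python3 -m jog '0 0 -1 0 0 0;0 0 -2 0 0 0;0 0 -3 0 0 0;-0 3 -3 0 0 0;-0 3 -3 0 0 0;0 1.5 -3 0 0 0;0 0 0 0 0 0;0 0 0 0 0 0;0 0 0 0 0 0;0 0 0 0 0 0'
python3 - <<'E'
from h import *
import pickle
w=snap('wrist');pickle.dump(w,open('w2.pkl','wb'))
cv2.imwrite('pics/w2.png',cv2.resize(w['frame'][90:270,130:390,::-1],(780,540),interpolation=cv2.INTER_CUBIC));print(pose()[0],pose()[2])
E
```

```text
time: 4.37
ee_pos: [552.6, -76.2, 81.9]
tcp_rot: [-0.16, 3.137, -0.0]
force: [-4.9, 0.6, 15.6]
finger_gap: -0.1
finger_force: 7.3
time: 5.2
ee_pos: [544.4, -3.1, 228.5]
tcp_rot: [0.159, -3.135, -0.0]
force: [-0.7, -0.4, 0.8]
finger_gap: 0.3
finger_force: 0.0
[544.42094782  -3.19030923 228.4743666 ] 185.7959310011786
```

View pics/w2.png

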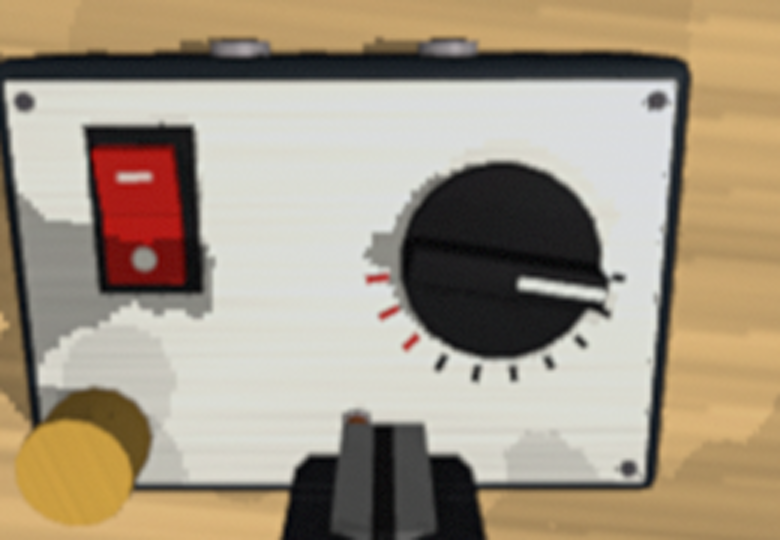

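The far half of the rocker now lies level at about (145,260) and the near half is raised, so it is on. The pointer tip at (606,294) sits at the first mark, stop 0. I'll go to the push start beside the bar.

```bash
python3 -m jog '0 0 0 0 0 4.1;0 0 0 0 0 4;1 2 1 0 0 0;1 2 3 0 0 0;1 2 3 0 0 0;0.1 0.15 2.8 0 0 0;0 0 0 0 0 0;0 0 0 0 0 0;0 0 0 0 0 0;0 0 0 0 0 0'
python3 - <<'E'
from h import *
print(pose()[0],pose()[2],togo((516,59.5,90)))
E
```

```text
time: 6.08
ee_pos: [517.5, 59.4, 133.3]
tcp_rot: [0.063, 3.138, 0.0]
force: [0.2, -0.6, -0.1]
finger_gap: 0.4
finger_force: 0.0
[517.54450732  59.4032253  133.25938539] 177.68633874940534 [0.17 0.   4.33]
```

```bash
python3 -m jog '0.15 0 1 0 0 0;0 0 1 0 0 0;0 0 1 0 0 0;0 0 0.8 0 0 0;0 0 0.4 0 0 0;0 0 0 0 0 0;-0.2 0 0 0 0 0;-0.2 0 0 0 0 0;-0.2 0 0 0 0 0;0 0 0 0 0 0'
python3 -m jog '-0.1 0 0 0 0 0;-0.1 0 0 0 0 0;0 0 0 0 0 0;-0.085 0.058 0 0 0 2;-0.085 0.058 0 0 0 2;-0.085 0.058 0 0 0 2;0 0 0 0 0 0;0 0 0 0 0 0;0 0 0 0 0 0;0 0 0 0 0 0'
python3 - <<'E'
from h import *
import pickle
w=snap('wrist');b=snap('top');a=snap('scene')
r=lambda i,s:cv2.resize(i,s,interpolation=cv2.INTER_CUBIC)
im=np.hstack([r(w['frame'][60:384,60:452],(440,364)),r(a['frame'][185:265,180:275],(350,364))])
cv2.imwrite('pics/w3.png',im[:,:,::-1]);print(pose()[0],pose()[2])
E
```

```text
time: 6.92
ee_pos: [521.5, 59.9, 90.1]
tcp_rot: [0.062, 3.14, 0.0]
force: [-0.1, 0.1, 0.5]
finger_gap: 0.1
finger_force: 0.0
time: 7.75
ee_pos: [525.4, 61.3, 89.7]
tcp_rot: [-0.225, -3.133, 0.0]
force: [-0.2, 0.4, 0.1]
finger_gap: -0.1
finger_force: 0.0
[525.50102181  61.32899992  89.73438343] 171.75951171389974
```

View pics/w3.png

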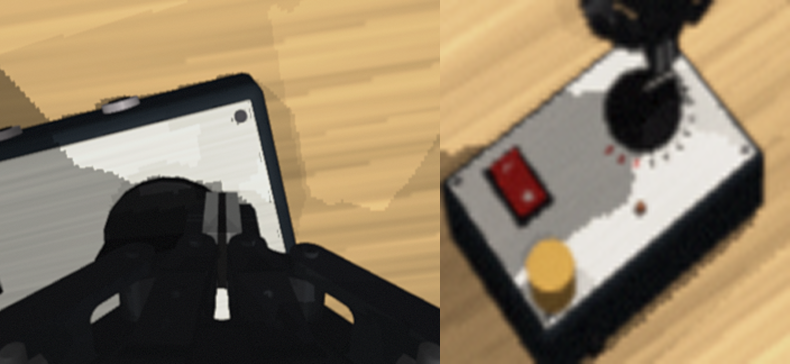

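The wrist view shows the shut fingertip (about (225,210)) beside the pointer end of the bar. In the scene crop the rocker is on and the tip is next to the white line. There's no force yet, so I'll keep pushing along the arc.

```bash
python3 -m jog '-0.085 0.058 0 0 0 2;-0.085 0.058 0 0 0 2;-0.085 0.058 0 0 0 2;-0.085 0.058 0 0 0 2;-0.085 0.058 0 0 0 2;-0.085 0.058 0 0 0 2;-0.085 0.058 0 0 0 2;0 0 0 0 0 0;0 0 0 0 0 0;0 0 0 0 0 0'
cat > look.py <<'E'
from h import *
import sys
e,R,y=pose();C=np.array([540,34.5]);d=C-e[:2]
print('pos',e.round(1),'phi',177.7-y,'axis in tool',(R[:,:2].T@np.r_[d,0]).round(1),robot.get_state()['force'].round(1))
s=snap('scene');f=s['frame'].astype(int)
R0=ray(s,(0,0),0)
# white pointer px within 30 mm of axis at z102
u,v=proj(s,[540,34.5,102])[0];out=[]
for yy in range(int(v)-16,int(v)+17):
    for xx in range(int(u)-16,int(u)+17):
        q=ray(s,(xx,yy),102)[:2]-C;rr=np.hypot(*q)
        if 6<rr<28 and f[yy,xx].min()>110: out.append((np.degrees(np.arctan2(q[1],q[0])),rr))
out=np.array(out);print('pointer px',len(out),out.mean(0).round(1) if len(out) else '', np.median(out,0).round(1) if len(out) else '')
if len(sys.argv)>1: cv2.imwrite('pics/'+sys.argv[1],cv2.resize(s['frame'][185:265,180:275,::-1],(570,480),interpolation=cv2.INTER_CUBIC))
E
python3 look.py
```

```text
time: 8.73
ee_pos: [532.2, 63.8, 89.7]
tcp_rot: [-0.605, -3.083, -0.0]
force: [-0.3, -0.1, 0.5]
finger_gap: -0.5
finger_force: 0.0
pos [532.2  63.8  89.7] phi 19.89087695791781 axis in tool [-18.3 -24.2] [-0.3 -0.1  0.5]
pointer px 35 [12.1 23.4] [135.8  23.8]
```

```bash
python3 -m jog '-0.085 0.058 0 0 0 2;-0.085 0.058 0 0 0 2;-0.085 0.058 0 0 0 2;0 0 0 0 0 0;0 0 0 0 0 0;0 0 0 0 0 0;0 0 0 0 0 0;0 0 0 0 0 0;0 0 0 0 0 0;0 0 0 0 0 0'; python3 look.py l1.png
```

```text
time: 9.62
ee_pos: [535.2, 64.4, 89.7]
tcp_rot: [-0.766, -3.046, 0.0]
force: [-1.9, 1.0, 0.1]
finger_gap: 0.1
finger_force: 0.8
pos [535.2  64.4  89.7] phi 25.942937814520718 axis in tool [-18.4 -24. ] [-1.9  1.   0.1]
pointer px 37 [18.4 23.4] [132.9  23.8]
```

View pics/l1.png

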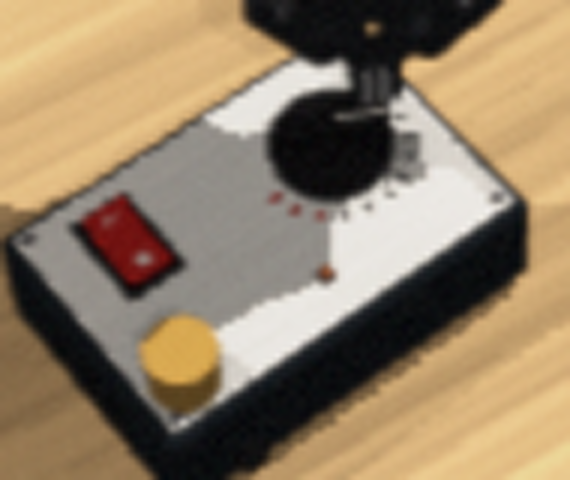

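The scene crop shows the pointer line running from (335,118) to (408,116), with the tip in contact behind it. I'll turn that into an angle.

```bash
cat > ang.py <<'E'
from h import *
# pointer angle from bright, thin line near the axis in the scene view (angles restricted to the dial's range)
def ang(s):
    f=s['frame'].astype(np.float32);g=f.min(2);C=np.array([540,34.5]);sc=[]
    for t in range(-10,95):
        p=[[540+r*np.cos(np.radians(t)),34.5+r*np.sin(np.radians(t)),102] for r in np.arange(8,29,1)]
        q=proj(s,p).astype(np.float32);v=cv2.remap(g,q[:,0].reshape(1,-1),q[:,1].reshape(1,-1),cv2.INTER_LINEAR)
        sc.append(np.median(v))
    sc=np.array(sc);i=sc.argsort()[-6:];return sorted(i-10),sc[i].round()
print(pose()[0].round(1),'phi',177.7-pose()[2],'scene',*ang(snap('scene')),'top',*ang(snap('top')))
E
python3 ang.py; python3 - <<'E'
from h import *
s=snap('scene')
a=ray(s,(235.8,204.7),102);b=ray(s,(248,204.3),102);d=b-a;print(a,b,np.degrees(np.arctan2(d[1],d[0])))
E
```

```text
[535.2  64.3  89.7] phi 25.948472848966162 scene [np.int64(62), np.int64(63), np.int64(64), np.int64(66), np.int64(68), np.int64(69)] [60. 61. 61. 61. 61. 62.] top [np.int64(37), np.int64(38), np.int64(39), np.int64(40), np.int64(41), np.int64(42)] [84. 84. 84. 84. 84. 84.]
[544.02869957  36.09951721 102.        ] [562.23176308  67.02530184 102.        ] 59.51873137980834
```

```bash
python3 -m jog '-0.085 0.058 0 0 0 2;-0.085 0.058 0 0 0 2;-0.085 0.058 0 0 0 2;-0.085 0.058 0 0 0 2;-0.085 0.058 0 0 0 2;0 0 0 0 0 0;0 0 0 0 0 0;0 0 0 0 0 0;0 0 0 0 0 0;0 0 0 0 0 0'; python3 ang.py
python3 -m jog '-0.085 0.058 0 0 0 2;-0.085 0.058 0 0 0 2;-0.085 0.058 0 0 0 2;-0.085 0.058 0 0 0 2;-0.085 0.058 0 0 0 2;-0.085 0.058 0 0 0 2;-0.085 0.058 0 0 0 2;0 0 0 0 0 0;0 0 0 0 0 0;0 0 0 0 0 0'; python3 look.py l2.png;python3 ang.py
```

```text
time: 10.65
ee_pos: [540.5, 64.5, 89.7]
tcp_rot: [1.029, 2.968, 0.0]
force: [-0.0, 0.5, 0.2]
finger_gap: -0.2
finger_force: 0.0
[540.5  64.5  89.7] phi 35.93189871221847 scene [np.int64(45), np.int64(46), np.int64(47), np.int64(48), np.int64(49), np.int64(50)] [80. 81. 81. 82. 86. 88.] top [np.int64(49), np.int64(50), np.int64(51), np.int64(52), np.int64(53), np.int64(54)] [83. 83. 84. 84. 84. 84.]
time: 11.58
ee_pos: [547.5, 63.3, 89.7]
tcp_rot: [1.382, 2.821, 0.0]
force: [0.3, 2.2, 0.7]
finger_gap: 0.1
finger_force: 0.7
pos [547.5  63.3  89.7] phi 49.890739854269 axis in tool [-18.2 -23.6] [0.3 2.2 0.7]
pointer px 36 [45.4 23.4] [134.4  23.4]
[547.5  63.4  89.7] phi 49.90231492042102 scene [np.int64(37), np.int64(38), np.int64(39), np.int64(40), np.int64(41), np.int64(42)] [77. 78. 78. 79. 80. 80.] top [np.int64(-10), np.int64(-8), np.int64(-7), np.int64(-6), np.int64(-5), np.int64(7)] [81. 81. 81. 81. 81. 81.]
```

View pics/l2.png

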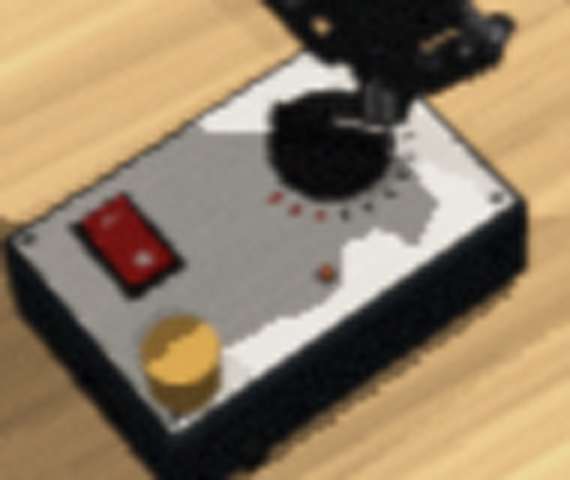

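The line now runs (335,120) to (395,130), with the pointer about to snap into stop 3. I'll carry on and measure.

```bash
python3 -m jog '-0.085 0.058 0 0 0 2;-0.085 0.058 0 0 0 2;-0.085 0.058 0 0 0 2;0 0 0 0 0 0;0 0 0 0 0 0;0 0 0 0 0 0;0 0 0 0 0 0;0 0 0 0 0 0;0 0 0 0 0 0;0 0 0 0 0 0'; python3 ang.py
python3 -m jog '-0.085 0.058 0 0 0 2;-0.085 0.058 0 0 0 2;-0.085 0.058 0 0 0 2;0 0 0 0 0 0;0 0 0 0 0 0;0 0 0 0 0 0;0 0 0 0 0 0;0 0 0 0 0 0;0 0 0 0 0 0;0 0 0 0 0 0'; python3 ang.py
```

```text
time: 12.57
ee_pos: [550.4, 62.2, 89.7]
tcp_rot: [1.529, 2.744, 0.0]
force: [0.4, -0.1, 0.2]
finger_gap: 0.3
finger_force: 0.0
[550.4  62.2  89.7] phi 55.944991273121076 scene [np.int64(26), np.int64(27), np.int64(28), np.int64(29), np.int64(30), np.int64(31)] [76. 77. 77. 77. 78. 78.] top [np.int64(5), np.int64(6), np.int64(7), np.int64(8), np.int64(9), np.int64(10)] [80. 80. 80. 80. 80. 80.]
time: 13.5
ee_pos: [553.1, 61.0, 89.7]
tcp_rot: [-1.67, -2.661, 0.0]
force: [-1.2, 4.6, 1.5]
finger_gap: 0.1
finger_force: 1.9
[553.1  61.   89.7] phi 61.94254746124595 scene [np.int64(25), np.int64(26), np.int64(27), np.int64(28), np.int64(29), np.int64(30)] [72. 73. 73. 73. 73. 74.] top [np.int64(-3), np.int64(-2), np.int64(-1), np.int64(0), np.int64(8), np.int64(9)] [77. 77. 77. 77. 77. 77.]
```

```bash
python3 -m jog '-0.085 0.058 0 0 0 2;-0.085 0.058 0 0 0 2;0 0 0 0 0 0;0 0 0 0 0 0;0 0 0 0 0 0;0 0 0 0 0 0;0 0 0 0 0 0;0 0 0 0 0 0;0 0 0 0 0 0;0 0 0 0 0 0'; python3 ang.py
python3 -m jog '-0.043 0.029 0 0 0 1;0 0 0 0 0 0;-0.043 0.029 0 0 0 1;0 0 0 0 0 0;0 0 0 0 0 0;0 0 0 0 0 0;0 0 0 0 0 0;0 0 0 0 0 0;0 0 0 0 0 0;0 0 0 0 0 0'; python3 ang.py
```

```text
time: 14.43
ee_pos: [555.0, 59.9, 89.7]
tcp_rot: [1.762, 2.601, 0.0]
force: [-0.0, 2.0, -0.2]
finger_gap: 0.3
finger_force: 0.8
[555.   59.9  89.7] phi 65.94802243073156 scene [np.int64(21), np.int64(22), np.int64(23), np.int64(24), np.int64(25), np.int64(26)] [73. 74. 74. 75. 76. 77.] top [np.int64(-10), np.int64(-9), np.int64(-8), np.int64(-7), np.int64(-6), np.int64(-5)] [76. 76. 76. 76. 76. 76.]
time: 15.37
ee_pos: [555.8, 59.2, 89.7]
tcp_rot: [-1.808, -2.569, 0.0]
force: [-0.4, -0.3, -0.5]
finger_gap: 0.0
finger_force: 0.0
[555.8  59.2  89.7] phi 67.95751844752267 scene [np.int64(7), np.int64(9), np.int64(10), np.int64(11), np.int64(12), np.int64(13)] [72. 73. 74. 75. 75. 76.] top [np.int64(-4), np.int64(-3), np.int64(-2), np.int64(-1), np.int64(0), np.int64(1)] [76. 76. 77. 77. 77. 77.]
```

It snapped into stop 4 and the force is gone. I'll back off, rise and look.

```bash
python3 -m jog '0.3 0 0 0 0 0;0.5 0 0 0 0 0;0.5 0 0 0 0 0;0 0 -2 0 0 0;0 0 -3 0 0 0;0 0 -3 0 0 0;0 0 -3 0 0 0;0 0 -3 0 0 0;0 0 0 0 0 0;0 0 0 0 0 0'
python3 -m jog '3 0 0 0 0 0;4 0 0 0 0 0;4 0 0 0 0 0;4 0 0 0 0 0;2 0 0 0 0 0;0 0 0 0 0 0;0 0 0 0 0 0;0 0 0 0 0 0;0 0 0 0 0 0;0 0 0 0 0 0'
python3 ang.py; python3 - <<'E'
from h import *
a=snap('scene');b=snap('top')
r=lambda i,s:cv2.resize(i,s,interpolation=cv2.INTER_CUBIC)
im=np.vstack([np.hstack([r(a['frame'][185:275,175:275],(400,300)),r(b['frame'][152:222,258:350],(400,300))]),np.hstack([r(a['frame'],(400,300)),r(b['frame'],(400,300))])])
cv2.imwrite('pics/f.png',im[:,:,::-1])
E
```

```text
time: 16.3
ee_pos: [551.8, 72.0, 231.1]
tcp_rot: [1.806, 2.568, 0.003]
force: [-0.6, 0.8, -0.2]
finger_gap: -0.0
finger_force: 0.0
time: 17.13
ee_pos: [494.2, 230.6, 229.4]
tcp_rot: [-1.809, -2.568, 0.001]
force: [-1.0, -0.9, -0.1]
finger_gap: -0.1
finger_force: 0.0
[494.2 230.6 229.4] phi 68.03322693709845 scene [np.int64(8), np.int64(9), np.int64(10), np.int64(11), np.int64(12), np.int64(13)] [67. 69. 69. 70. 71. 71.] top [np.int64(11), np.int64(12), np.int64(13), np.int64(14), np.int64(15), np.int64(16)] [88. 89. 90. 91. 91. 92.]
```

View pics/f.png

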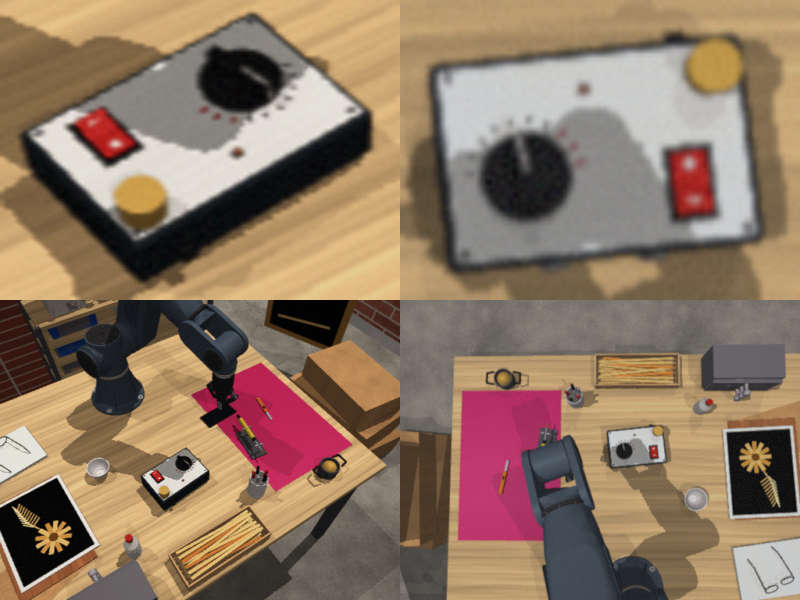

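The pointer reads about 14° in the clear top view, against 15.7° expected for stop 4 and 87.7° at the start. The rocker is on, the tin and pen haven't moved, and the arm is clear. I'll hand it in.

```bash
python3 -c "
from rig import robot
print(robot.sign_off())"
```

```text
the job is handed in; nothing more can be done
None
```

The job is handed in: the rocker is switched on, and the heat dial was then pushed clockwise from stop 0 to rest at stop 4, four clicks higher, in about 17 s with nothing else on the bench seen to move.

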